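# Hang the slotted magnifier on the bench hook and tug-test it

## Robot

A 6-joint arm with a two-finger parallel gripper is mounted at the origin on the work surface. World frame = base frame: x ahead of the robot, y to its left, z up, the work surface at z = 0. Lengths are in m, angles in degrees, forces in N, time in s.
With the tool pointing down it reaches from about 0.4 to 0.825 m from the base axis. Payload 7 kg.
Tool frame: the origin (TCP) lies midway between the tips of the shut fingers; the grasp point (between the pads) lies 19 mm behind it (ctrl.grip_point_offset is the distance from the TCP to the grasp point, in m); x points along the fingers, y is the direction in which the jaws open and shut, and the axes are right-handed (so a half turn about x gives the same grasp; the last joint's range is limited). The gripper opens to 88 mm and grips with 3 to 60 N. Pads are 19 mm wide; open, the fingers measure 130 mm over their backs; the gripper's body (78 mm by 193 mm) begins 47 mm behind the grasp point.
Start: joints at [-48.81, 20.546, 0.682, 0, -70.136, -16.507], TCP at [0.282, -0.613, 0.227] pointing down, gripper open.
Joint ranges: [-176.03, 176.03], [-82.01, 121.73], [-58.28, 71.71], [-173.87, 95.51], [-174.79, -0.11], [-173.66, 173.66]. Speed limits (degrees/s): [136.94, 136.94, 172.46, 180, 180, 180].

## Interface

Orientations are given as [roll, pitch, yaw] about the fixed x, y, z axes, in that order (R = Rz(yaw) Ry(pitch) Rx(roll)).
In Python, from plant import ctrl gives the robot as it stands.
- The arm moves only by the tool drive_tool, never from a script. Its argument "plan" is a list of rows, each a list of 3 entries, a list of its own where there are three numbers: the shift along the tool's x, y, z in m, then the turn, a rotation vector about the tool's x, y, z in degrees, then the opening, from 0 (shut) to 1 (fully open). In form: [[[dx, dy, dz], [wx, wy, wz], grip], ...]. A call has 1 to 20 rows; each row is the pose to reach, as a shift and turn from the pose measured when the call began, along the tool's axes at that moment; what a row does not reach only later rows make up. A row lasts 1/12 s, in which the tool goes at most 41.7 mm and 7.16 degrees, less where a joint would pass 70% of its speed; a pose out of reach is approached as far as the arm can. A call with a gripper value outside its range is refused whole. The fingers move at their own pace and stop on an object; the grip force is fixed at half the most. Time passes only in rows, so rows that repeat a pose let the fingers close. It gives the time, the measured TCP pose, the force and the opening at its end, in the units of the state.
- ctrl.get_obs(): the state, without advancing time (a new reading comes with each control period).
- ctrl.snapshot(name): name is "scene" or "top"; returns the picture (480x640x3 uint8, blue, green, red); there is no depth.
- ctrl.get_calibration(name): a dict with "fx", "fy", "cx", "cy" (pixels), "dist_coeffs" ([k1, k2, p1, p2, k3] as OpenCV has them; the pictures are not rectified), "R" (3x3) and "t" (3): a world point X has camera coordinates R X + t. Camera axes: x right, y down, z forward; pixel columns grow to the right and rows downward; lengths in m; the calibration is good to about 2 mm. A picture is of the moment at which its call begins. get_calibration takes no time and is no camera call.
- ctrl.close_job(): hands the job in, once; it reports no verdict.
Trained networks look in the newest picture that a camera, given by its name, has taken for a name from the list of things; names that differ only in an ending like _2 or _b are one class to them, and where a whole thing is asked for, a point or a joint stands for the part that bears it (a point fixed in the world has none). Each returns a list of dicts, best first, with "confidence" (0 to 1); they miss things now and then, are a little off and sometimes report something else, mostly with a low value. They report only what shows in the picture. A call takes as long as a camera call.
- ctrl.cut_out(camera, name): "pixels" (480x640 bool, what is visible of it) and "pixel" ([column, row] in pixels, amid what is visible of it).
- ctrl.landmark_of(camera, name): "pixel" ([column, row] in pixels: a listed point, or the origin of a listed thing).
The state is a dict: "clock": time; "joint_pos": joint angles; "qvel": joint speeds; "tau": joint torques, N m; "tool_pos": TCP position; "orientation": TCP orientation; "force": force on the tool from outside, world axes, zero at the start; "moment": the same for the moment, N m; "opening": finger opening in m.
Only numpy, scipy, OpenCV 4.12 (cv2) and the standard library are available. Lean on these libraries where they do the work, as an engineer would, in place of code of your own. Each camera call takes 0.05 s, during which the arm holds its last target. There are 200 camera calls.

## Task

Take the magnifier out of its wooden cradle and hang it by the slot in its handle on the sliding hook of the steel stand. Before you let go of it, tug it gently downward until the hook has come down to its stop, and keep a pull of about 10 N there for half a second. Then let go and leave it hanging still in the bend of the hook, with the other things on the bench left where they are.

Things in the scene. Friction and masses are not known exactly. Their poses are not given: they have to be found in the camera images.
- magnifier: Upright black magnifier, about 0.12 kg. Rectangular lens frame 80 mm wide (y), 62 high (z), 10 thick (x); above it a flat handle 28 mm wide (y), 9 thick (x), ending 190 mm above the origin. A slot 16 mm wide goes through the handle along x, 92 to 126 mm above the origin; the solid end, 126 to 190 mm, is gripped across its 28 mm width. Origin: centre of the frame's lower edge; z runs up the handle.
- slot_top (a point): Middle of the upper end of the slot in the magnifier's handle, 126 mm above the magnifier's origin: the edge that rests on the hook.
- cradle: Fixed wooden block, 56 mm (x) by 110 mm (y) by 38 mm high, with a slot 13 mm wide (x) and 84 mm long (y) whose floor is 6 mm above the bench; the lens frame stands 32 mm deep in it, so lift it straight up by at least 40 mm. Origin: centre of its underside.
- stand: Fixed hook stand: steel base 130 mm (x) by 90 mm (y) by 10 mm high; a round post 12 mm thick (with an 18 mm cap), 238 mm high, stands 45 mm to the +x side of the origin. A clamp block (36 mm wide, 44 high) on the post carries the sliding hook, which points along the stand's -x. Origin: centre of the base's underside.
- hook_seat (a point): Top of the hook's bar, middle of its lowest, level part (20 mm long), 168 to 210 mm above the bench at the start; moves with the hook. Axes as the stand's. The bar is round, 7 mm thick. Outward (-x) it rises to its free end, 24 mm out, whose top is 13 mm above this point. Towards the post (+x) it rises gently by 10 mm to a slide block, 22 mm wide, that begins 32 mm from this point.
- cream_pot: Bystander: white plastic jar, 56 mm across, 50 mm high; origin at its underside.
- ink_bottle: Bystander: small glass jar with black cap, 44 mm across, 55 mm high; origin at its underside.
- dish: Bystander: shallow white dish, 84 mm across, 16 mm high; origin at its underside.
- weight: Bystander: brass paper weight, 60 x 35 x 30 mm; origin at its underside.
- brush: Bystander: brush lying on the bench, 160 mm long; origin at its underside.
- brush_cup: Bystander: blue ceramic cup with brushes, 66 mm across, 175 mm high with the brushes; origin at its underside.
- eraser: Bystander: white eraser, 50 x 22 x 14 mm; origin at its underside.
- hook: The light steel hook, which slides straight down in a clamp block on the post. Friction holds it at any height, also under the hanging magnifier; pulled down with about 4 to 5 N in all it slides to a solid stop hidden inside the block, 6 to 18 mm below its starting height (how far is not known beforehand). Over 20 N damages it. Origin: 6 mm to the -x side of the seat point, level with it.

How it is judged (in metres and radians):
On the way, in this order (a step that is already met when the one before it is completed fails the run):
1. the magnifier is lifted clear of the cradle in the gripper, the hook still up (height (world z) of magnifier above 0.042 m and contact force between the fingers and magnifier above 1 N and distance of hook_seat from where it was at the start of the episode below 0.003 m), for 0.1 s.
2. with the slot on the hook and the magnifier still in the gripper, the hook has been drawn down and the magnifier pulls on it, against its stop, with 7 to 18 N (distance between slot_top and hook_seat below 0.015 m and distance of hook_seat from where it was at the start of the episode above 0.005 m and contact force between magnifier and hook between 7 and 18 N and contact force between the fingers and magnifier above 1 N), for 0.3 s.
At the end, for the whole second after the job is handed in: The magnifier hangs by its slot in the bend of the hook (upper end of the slot within 14 mm of the seat point), handle up and within 0.25 rad of upright, nearly still (below 0.05 m/s and 0.6 rad/s), released by the fingers, with the hook down on its stop (at least 5 mm below its starting height) (distance between slot_top and hook_seat below 0.014 m and distance of hook_seat from where it was at the start of the episode above 0.005 m and contact force between magnifier and hook above 0.4 N and contact force between the fingers and magnifier below 0.05 N and angle between magnifier's own z axis and vertical below 0.25 rad and linear speed of magnifier below 0.05 m/s and angular speed of magnifier below 0.6 rad/s); the robot touches nothing.
It fails at once if the magnifier is pulled or pushed against the hook with more than 20 N (contact force between magnifier and hook above 20 N).
It fails at once if the magnifier is let go on the hook before the tug has brought the hook down to its stop (contact force between magnifier and hook above 0.4 N and contact force between the fingers and magnifier below 0.02 N and distance of hook_seat from where it was at the start of the episode below 0.005 m).
It fails at once if a bystander is moved by more than 20 mm (distance of any of cream_pot, ink_bottle, dish, weight, brush, brush_cup, eraser from where it was at the start of the episode above 0.02 m).
It also fails if it takes over 69 s, if anything falls off the work surface, if the arm or the gripper's body presses on something with over 40 N, if the wrist force passes 120 N, or if a joint passes its speed limit or range.

## Working session

There is one attempt and no reset: what is moved stays moved. The work goes in short steps, Python scripts to look and compute and a tool call to move; the robot and the scene stay as the last step left them, time stands still between calls to the robot, and variables do not carry over. Pictures are saved under pics/ and viewed, about 8 in all and at most 12, crops included, and the job is handed in when it is done.

Besides the shell and the picture viewer there is one more tool, called after "Call:" by a JSON object that holds its "api" and its "payload". drive_tool: Moves the arm, as the interface text tells. Its arguments: {"type":"object","properties":{"plan":{"type":"array","items":{"type":"array"}}},"required":["plan"]}

```bash
mkdir -p pics; cat > h.py <<'E'
import numpy as np, cv2
from plant import ctrl
from scipy.optimize import least_squares
from scipy.spatial.transform import Rotation as Ro
C={n:ctrl.get_calibration(n) for n in("scene","top")}
def K(n):
    c=C[n];return np.array([[c['fx'],0,c['cx']],[0,c['fy'],c['cy']],[0,0,1.]])
def proj(n,X):
    c=C[n];return cv2.projectPoints(np.array(X,float).reshape(-1,1,3),cv2.Rodrigues(np.array(c['R'],float))[0],np.array(c['t'],float),K(n),np.array(c['dist_coeffs'],float))[0][:,0]
def tri(ps,pt):
    return least_squares(lambda X:np.r_[proj("scene",X)[0]-ps,proj("top",X)[0]-pt],[.5,0,.1]).x
def ray(n,p):
    c=C[n];u=cv2.undistortPoints(np.array(p,float).reshape(1,1,2),K(n),np.array(c['dist_coeffs'],float))[0,0]
    R=np.array(c['R']);return -R.T@np.array(c['t']),R.T@np.r_[u,1]
def onz(n,p,z):
    o,d=ray(n,p);return o+d*(z-o[2])/d[2]
def axes():
    o=ctrl.get_obs();return np.array(o['tool_pos']),Ro.from_euler('xyz',o['orientation'],degrees=True).as_matrix()
E
python3 - <<'E'
from h import *
for n in("scene","top"):
    cv2.imwrite(f"pics/{n}0.png",ctrl.snapshot(n))
    o,_=ray(n,(320,240));print(n,"cam at",o.round(3))
L={}
for t in["magnifier","slot_top","cradle","stand","hook_seat","hook","cream_pot","ink_bottle","dish","weight","brush","brush_cup","eraser"]:
    for n in("scene","top"):
        r=ctrl.landmark_of(n,t)[:2];L[t,n]=r
    print(t,[[(np.round(q['pixel'],1).tolist(),round(q['confidence'],2)) for q in L[t,n]] for n in("scene","top")],end=' ')
    if L[t,"scene"] and L[t,"top"]:
        X=tri(L[t,"scene"][0]['pixel'],L[t,"top"][0]['pixel']);print(X.round(4),(proj("scene",X)[0]-L[t,"scene"][0]['pixel']).round(1),(proj("top",X)[0]-L[t,"top"][0]['pixel']).round(1))
    else: print()
o=ctrl.get_obs();print(o);print(axes()[1].round(3),ctrl.grip_point_offset)
E
```

```text
scene cam at [1.184 0.128 0.633]
top cam at [0.469 0.031 0.974]
magnifier [[([475.5, 300.4], 0.91), ([346.2, 252.0], 0.16)], [([183.9, 267.1], 0.86)]] [ 0.5269  0.2926 -0.0009] [ 0. -0.] [0. 0.]
slot_top [[([489.0, 246.6], 0.75)], [([166.2, 259.3], 0.96), ([489.1, 274.5], 0.5)]] [0.5326 0.2888 0.1353] [-0.5  0.1] [-0.5 -0. ]
cradle [[([471.0, 299.5], 0.63), ([324.7, 276.7], 0.16)], [([181.2, 264.1], 0.93)]] [0.5324 0.2886 0.0074] [ 3.4 -0.4] [3.7 0.1]
stand [[([202.3, 264.3], 0.85)], [([456.0, 271.3], 0.57)]] [ 0.5168 -0.2642  0.0025] [-0.2 -0. ] [-0.2  0.1]
hook_seat [[([188.8, 182.1], 0.52)], [([488.3, 272.0], 0.58)]] [ 0.5059 -0.2592  0.1963] [-0.3 -0.1] [-0.3  0.1]
hook [[([189.0, 179.7], 0.64)], [([489.0, 274.3], 0.88)]] [ 0.502  -0.2595  0.1991] [-0.1 -0. ] [-0.1  0. ]
cream_pot [[([325.0, 328.2], 0.96)], [([318.0, 213.1], 0.71), ([487.0, 271.2], 0.58)]] [ 0.6389  0.0193 -0.0046] [-0.5 -0. ] [-0.6  0.1]
ink_bottle [[([347.3, 252.4], 0.79)], [([312.4, 315.6], 0.55)]] [0.4286 0.0303 0.0027] [-0.1 -0. ] [-0.1  0. ]
dish [[([324.8, 276.8], 0.85), ([478.0, 301.7], 0.24)], [([333.6, 
[... 491 characters left out ...]
s': array([-4.88112586e+01,  2.05454390e+01,  6.80501083e-01,  8.78396700e-04,
       -7.01348821e+01, -1.65081996e+01]), 'qvel': array([ 0.03073493, -0.04029967, -0.02305861,  0.00217604, -0.08629293,
       -0.10583167]), 'tau': array([ 1.48753134e-04, -5.82377172e+01,  2.93288738e+01,  7.00239658e+00,
        1.22104274e-02, -5.90941499e-05]), 'tool_pos': array([ 0.28183166, -0.6133193 ,  0.22656332]), 'orientation': array([-151.20356933,   89.9991545 , -126.52272911]), 'force': array([0.32521943, 0.19729809, 0.64591447]), 'moment': array([-0.01338739,  0.02789267,  0.03328897]), 'opening': 0.0876902544656274}
[[-0.    -0.418  0.909]
 [-0.     0.909  0.418]
 [-1.    -0.    -0.   ]] 0.0188
```

```bash
python3 - <<'E'
import cv2,numpy as np
s=cv2.imread("pics/scene0.png");t=cv2.imread("pics/top0.png")
cv2.imwrite("pics/both.png",np.vstack([np.hstack([cv2.resize(s,(400,300)),cv2.resize(t,(400,300))]),np.hstack([cv2.resize(s[150:300,130:330],(400,300),interpolation=2),cv2.resize(s[195:345,400:600],(400,300),interpolation=2)])]))
cv2.imwrite("pics/topc.png",np.hstack([cv2.resize(t[200:350,100:260],None,fx=2.5,fy=2.5,interpolation=2),cv2.resize(t[200:350,400:560],None,fx=2.5,fy=2.5,interpolation=2)]))
E
```

```text
(no output)
```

View pics/both.png

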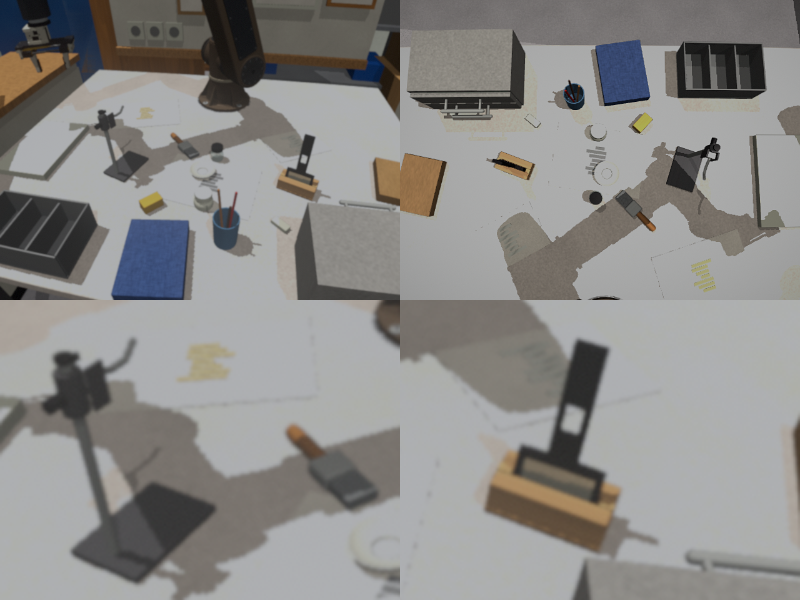

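View pics/topc.png

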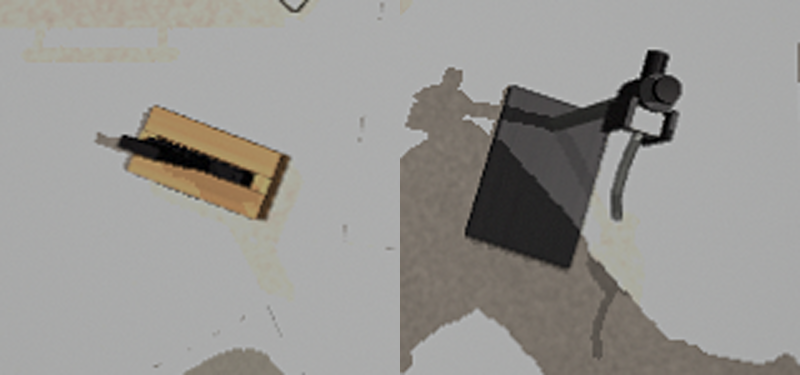

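The scene view shows the stand on the left, with its hook tip at about (197,171), and the magnifier upright in the cradle on the right, its slot at about (487,246). In the top view the hook tip is at about (487,286). The stand and the cradle are both turned about 15–20°. Next I'll fit the yaws.

```bash
python3 - <<'E'
from h import *
T=lambda x,y,xo=0:(100+x/2.5+xo,200+y/2.5)
P=lambda x,y:T(x-400,y,300)
a=[onz("top",P(*p),.01) for p in[(510,88),(466,235),(570,268)]]
for p in a:print(p.round(4))
d=a[0]-a[1];e=a[1]-a[2];print("stand +x yaw",np.degrees(np.arctan2(d[1],d[0])),np.linalg.norm(d),"y",np.degrees(np.arctan2(e[1],e[0]))-90,np.linalg.norm(e),"ctr",(a[0]+a[2])/2)
b=[onz("top",T(*p),.038) for p in[(152,107),(288,155),(262,218),(127,168)]]
for p in b:print(p.round(4))
for i,j in((0,1),(3,2)):
    e=b[i]-b[j];print("cradle y",np.degrees(np.arctan2(e[1],e[0]))-90,np.linalg.norm(e))
print("ctr",np.mean(b,0))
tip=tri((197.5,170.5),(486.8,286.4));print("tip",tip)
cap=tri((163,176.5),(503.5,235.5));print("cap",cap)
# masks
for n in("scene","top"):
  for t in("magnifier","hook"):
    r=ctrl.cut_out(n,t)
    if r:
      m=r[0]['pixels'];ys,xs=np.nonzero(m);print(n,t,r[0]['confidence'],m.sum(),xs.min(),xs.max(),ys.min(),ys.max());np.save(f"m_{n}_{t}.npy",m)
      if t=="magnifier":
        c,_=cv2.findContours(m.astype(np.uint8),0,1);c=max(c,key=cv2.contourArea);print(cv2.approxPolyDP(c,2,True)[:,0].tolist())
E
```

```text
[ 0.5907 -0.2401  0.01  ]
[ 0.471  -0.2003  0.01  ]
[ 0.4439 -0.2845  0.01  ]
stand +x yaw -18.388308368287866 0.12617718883483375 y -17.81115270155003 0.08845151563174389 ctr [ 0.51730185 -0.26230367  0.01      ]
[0.5726 0.3296 0.038 ]
[0.5346 0.2209 0.038 ]
[0.4853 0.2402 0.038 ]
[0.5244 0.3477 0.038 ]
cradle y -19.301703741951115 0.11513880573316189
cradle y -20.000624961127926 0.11435493183231628
ctr [0.52922923 0.28458116 0.038     ]
tip [ 0.48182569 -0.25062509  0.20830677]
cap [ 0.56165755 -0.27165656  0.23906959]
scene magnifier 0.73 1721 457 504 214 296
[[489, 214], [475, 267], [472, 270], [461, 267], [457, 282], [498, 296], [503, 281], [489, 273], [504, 219]]
scene hook 0.62 72 169 197 170 185
top magnifier 0.87 425 148 201 254 274
[[148, 255], [150, 260], [159, 264], [182, 268], [195, 274], [201, 273], [199, 268], [162, 255]]
top hook 0.75 283 484 505 243 287
```

Call:
{"api": "drive_tool", "payload": {"plan": [[[-0.03,0,0],[0,0,0],1],[[-0.06,0.02,0.015],[2,0,0],1],[[-0.073,0.05,0.04],[4,0,0],1],[[-0.073,0.08,0.065],[6,0,0],1],[[-0.073,0.11,0.09],[8,0,0],1],[[-0.073,0.14,0.115],[10,0,0],1],[[-0.073,0.17,0.14],[12,0,0],1],[[-0.073,0.2,0.165],[14,0,0],1],[[-0.073,0.23,0.19],[16,0,0],1],[[-0.073,0.26,0.215],[18,0,0],1],[[-0.073,0.29,0.24],[20,0,0],1],[[-0.073,0.32,0.265],[22,0,0],1],[[-0.073,0.35,0.29],[24,0,0],1],[[-0.073,0.38,0.315],[26,0,0],1],[[-0.073,0.41,0.34],[28,0,0],1],[[-0.073,0.44,0.365],[30,0,0],1],[[-0.073,0.47,0.39],[32,0,0],1],[[-0.073,0.5,0.415],[34,0,0],1],[[-0.073,0.53,0.44],[36,0,0],1],[[-0.073,0.55,0.455],[38,0,0],1]]}}

```text
clock: 3.27
tool_pos: [0.4662, 0.0795, 0.2998]
orientation: [49.4, 89.9, 36.1]
force: [-0.0, 0.2, -0.1]
opening: 0.0877
```

```bash
cat >> h.py <<'E'
def to(P,yaw):
    p,R=axes();D=Ro.from_euler('z',yaw,degrees=True).as_matrix()@np.array([[0,0,1.],[0,1,0],[-1,0,0]])
    o=ctrl.get_obs();print("clock",round(o['clock'],2),"tcp",p.round(4),"yaw z",np.degrees(np.arctan2(R[1,2],R[0,2])).round(2),"tilt",np.degrees(np.arccos(min(1,-R[2,0]))).round(2),"F",np.round(o['force'],2),"open",round(o['opening'],4))
    print("shift",(R.T@(np.array(P)-p)).round(4),"turn",np.degrees(Ro.from_matrix(R.T@D).as_rotvec()).round(2))
E
python3 - <<'E'
from h import *
to([.531,.288,.23],-19.5)
E
```

```text
clock 3.27 tcp [0.4662 0.0795 0.2998] yaw z -13.33 tilt 0.06 F [-0.02  0.17 -0.12] open 0.0877
shift [0.07   0.2177 0.015 ] turn [ 6.17  0.04 -0.05]
```

Call:
{"api": "drive_tool", "payload": {"plan": [[[0,0.025,0.002],[2,0,0],1],[[0,0.055,0.004],[4,0,0],1],[[0,0.085,0.006],[6.2,0,0],1],[[0,0.115,0.008],[6.2,0,0],1],[[0,0.145,0.01],[6.2,0,0],1],[[0,0.175,0.012],[6.2,0,0],1],[[0,0.2,0.014],[6.2,0,0],1],[[0.01,0.218,0.015],[6.2,0,0],1],[[0.03,0.218,0.015],[6.2,0,0],1],[[0.05,0.218,0.015],[6.2,0,0],1],[[0.065,0.218,0.015],[6.2,0,0],1],[[0.07,0.218,0.015],[6.2,0,0],1],[[0.07,0.218,0.015],[6.2,0,0],1]]}}

```text
clock: 4.35
tool_pos: [0.5305, 0.2878, 0.2287]
orientation: [-111.2, 89.9, -130.7]
force: [-0.1, -0.2, -0.2]
opening: 0.0878
```

```bash
python3 - <<'E'
from h import *
s=ctrl.snapshot("scene");t=ctrl.snapshot("top")
for n in("scene","top"): 
  for k in("slot_top","magnifier"):
    for q in ctrl.landmark_of(n,k)[:1]:print(n,k,np.round(q['pixel'],1),round(q['confidence'],2))
p,R=axes()
# fingertip line (pad positions) and predicted magnifier outline drawn
def mag(O,yaw):
    M=Ro.from_euler('z',yaw,degrees=True).as_matrix()
    return lambda pts:np.array(O)+np.array(pts)@M.T
f=mag([.531,.288,.006],-19.5)
pts=f([[0,-.014,.19],[0,.014,.19],[0,.014,.062],[0,-.014,.062],[0,0,.126],[0,0,.092],[0,-.04,.062],[0,.04,.062]])
for n,im in(("scene",s),("top",t)):
    im2=cv2.resize(im,None,fx=4,fy=4,interpolation=2)
    for X,col in[(x,(0,0,255)) for x in pts]+[(p,(0,255,0))]:
        u=proj(n,X)[0];cv2.circle(im2,tuple(int(v) for v in (u+.5)*4-.5),3,col,-1)
    c=proj(n,[.531,.288,.15])[0];x,y=(c*4).astype(int);cv2.imwrite(f"pics/{n}1.png",im2[max(0,y-270):y+270,max(0,x-200):x+200])
a=cv2.imread("pics/scene1.png");b=cv2.imread("pics/top1.png");h=min(len(a),len(b));cv2.imwrite("pics/c1.png",np.hstack([a[:h],b[:h]]))
to([.531,.288,.162],-19.5)
E
```

```text
scene slot_top [488.6 246.4] 0.78
scene magnifier [474.3 301.5] 0.6
top magnifier [184.  264.8] 0.65
clock 4.65 tcp [0.5315 0.2885 0.2312] yaw z -19.53 tilt 0.17 F [ 1.17 -0.25 -0.01] open 0.0877
shift [ 0.0692 -0.0008 -0.0004] turn [-0.03  0.09 -0.15]
```

View pics/c1.png

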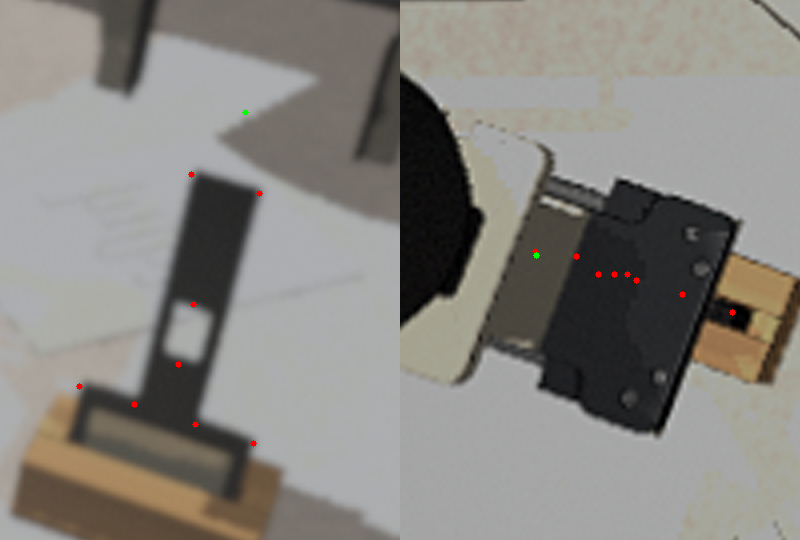

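In the scene crop the real handle's top corners are at about (196,172) and (265,190). My prediction was (191,174) and (259,193), roughly 1–2 mm off. I'll refine it with a fit to the front-face corners.

```bash
python3 - <<'E'
from h import *
c=proj("scene",[.531,.288,.15])[0];x,y=(c*4).astype(int)
im=np.array([(196,172),(265,190),(173,299),(213,309),(161,353),(203,364),(88,383),(252,438)],float)
px=(im+[x-200,y-270]+.5)/4-.5
M=np.array([[.0045,-.014,.19],[.0045,.014,.19],[.0045,-.008,.126],[.0045,.008,.126],[.0045,-.008,.092],[.0045,.008,.092],[.005,-.04,.062],[.005,.04,.062]])
f=lambda v:(proj("scene",M@Ro.from_euler('zy',[v[2],v[3]]).as_matrix().T+[v[0],v[1],.006])-px).ravel()
for w in(8,6,4):
    ii=np.r_[0:2*w]
    r=least_squares(lambda v:np.r_[f(v)[ii],v[3]*30],[.531,.288,-.34,0]);print(r.x[:2],np.degrees(r.x[2:]),(r.fun*1).round(1))
E
```

```text
[0.52253155 0.2910643 ] [-19.45200982   0.69303745] [-0.3 -0.  -0.6  0.3  1.4 -0.8  0.5 -0.5  0.6  0.4 -1.   0.5 -1.5 -0.2
  0.9  0.4  0.4]
[0.52284541 0.29061431] [-15.7279265    0.60172667] [-0.5  0.3 -0.6  0.   1.2 -0.6  0.5 -0.6  0.4  0.6 -1.1  0.4  0.3]
[0.52606792 0.29033597] [-16.60639721  -0.24550292] [-0.7  0.3 -0.8  0.1  1.1 -0.2  0.4 -0.2 -0.1]
```

Call:
{"api": "drive_tool", "payload": {"plan": [[[0.015,0.001,-0.003],[0,0,0],1],[[0.03,0.001,-0.003],[0,0,0],1],[[0.045,0.001,-0.003],[0,0,0],1],[[0.058,0.001,-0.003],[0,0,0],1],[[0.066,0.001,-0.003],[0,0,0],1],[[0.068,0.001,-0.003],[0,0,0],1],[[0.068,0.001,-0.003],[0,0,0],0.5],[[0.068,0.001,-0.003],[0,0,0],0.45],[[0.068,0.001,-0.003],[0,0,0],0.42],[[0.068,0.001,-0.003],[0,0,0],0.42],[[0.068,0.001,-0.003],[0,0,0],0.42]]}}

```text
clock: 5.57
tool_pos: [0.5294, 0.2908, 0.1638]
orientation: [59.9, 89.8, 40.3]
force: [0.5, 0.5, 0.7]
opening: 0.06
```

```bash
python3 - <<'E'
from h import *
s=ctrl.snapshot("scene")
to([.529,.29,.162],-19.5)
c=proj("scene",[.531,.288,.16])[0].astype(int)
cv2.imwrite("pics/s2.png",cv2.resize(s[c[1]-60:c[1]+60,c[0]-60:c[0]+60],None,fx=5,fy=5,interpolation=2))
E
```

```text
clock 5.62 tcp [0.5293 0.2907 0.1637] yaw z -19.53 tilt 0.22 F [ 0.59 -0.1  -0.07] open 0.0557
shift [ 0.0017 -0.0008 -0.    ] turn [-0.03  0.11 -0.19]
```

View pics/s2.png

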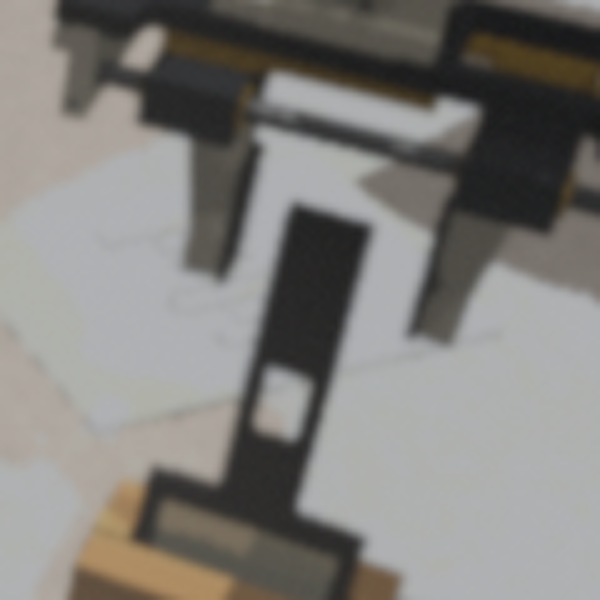

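The jaws straddle the handle: the fingertips are at about (222,279) and (408,335), and the handle edges at that level are about 268 and 347. The handle therefore sits about 2 mm towards tool -y. I'll shift by that and close.

Call:
{"api": "drive_tool", "payload": {"plan": [[[0,-0.002,0],[0,0,0],0.5],[[0,-0.002,0],[0,0,0],0.4],[[0,-0.002,0],[0,0,0],0.34],[[0,-0.002,0],[0,0,0],0.3],[[0,-0.002,0],[0,0,0],0.25],[[0,-0.002,0],[0,0,0],0.2],[[0,-0.002,0],[0,0,0],0.1],[[0,-0.002,0],[0,0,0],0],[[0,-0.002,0],[0,0,0],0],[[0,-0.002,0],[0,0,0],0],[[0,-0.002,0],[0,0,0],0]]}}

```text
clock: 6.53
tool_pos: [0.5286, 0.2888, 0.1636]
orientation: [60.4, 89.8, 40.9]
force: [-0.3, -0.3, 0.2]
opening: 0.0278
```

```bash
python3 - <<'E'
from h import *
to([.529,.29,.162],-19.5);print(ctrl.get_obs()['moment'])
E
```

```text
clock 6.53 tcp [0.5286 0.2888 0.1636] yaw z -19.53 tilt 0.21 F [-0.31 -0.28  0.19] open 0.0278
shift [ 0.0016  0.0013 -0.    ] turn [-0.03  0.1  -0.18]
[-0.14787723  0.03355303 -0.02922929]
```

Call:
{"api": "drive_tool", "payload": {"plan": [[[-0.003,0,0],[0,0,0],0],[[-0.008,0,0],[0,0,0],0],[[-0.014,0,0],[0,0,0],0],[[-0.02,0,0],[0,0,0],0],[[-0.027,0,0],[0,0,0],0],[[-0.034,0,0],[0,0,0],0],[[-0.042,0,0],[0,0,0],0],[[-0.05,0,0],[0,0,0],0],[[-0.058,0,0],[0,0,0],0],[[-0.066,0,0],[0,0,0],0],[[-0.074,0,0],[0,0,0],0],[[-0.08,0,0],[0,0,0],0],[[-0.084,0,0],[0,0,0],0],[[-0.084,0,0],[0,0,0],0],[[-0.084,0,0],[0,0,0],0]]}}

```text
clock: 7.78
tool_pos: [0.5283, 0.2886, 0.2476]
orientation: [62.4, 89.8, 42.9]
force: [-0.1, -0.2, -1.2]
opening: 0.028
```

```bash
python3 - <<'E'
from h import *
d=np.array([-.951,.309,0])
seat=np.array([.5055,-.259,.196])
T=seat+d*.085;T[2]=.2476
to(T,-18)
for n in("scene","top"):
  for k in("slot_top","magnifier"):
    for q in ctrl.landmark_of(n,k)[:1]:print(n,k,np.round(q['pixel'],1),round(q['confidence'],2))
E
```

```text
clock 7.78 tcp [0.5283 0.2886 0.2476] yaw z -19.54 tilt 0.22 F [-0.1  -0.21 -1.16] open 0.028
shift [-0.0016 -0.526   0.0766] turn [-1.54  0.1  -0.19]
scene slot_top [486.8 245.5] 0.71
scene magnifier [473.9 296.9] 0.88
top magnifier [184.  264.8] 0.65
```

Call:
{"api": "drive_tool", "payload": {"plan": [[[0,-0.005,0.001],[0,0,0],0],[[0,-0.016,0.003],[0,0,0],0],[[0,-0.034,0.005],[-0.2,0,0],0],[[0,-0.058,0.008],[-0.3,0,0],0],[[0,-0.086,0.012],[-0.4,0,0],0],[[0,-0.116,0.017],[-0.5,0,0],0],[[0,-0.148,0.022],[-0.6,0,0],0],[[0,-0.182,0.026],[-0.7,0,0],0],[[0,-0.216,0.031],[-0.8,0,0],0],[[0,-0.25,0.036],[-0.9,0,0],0],[[0,-0.284,0.041],[-1,0,0],0],[[0,-0.318,0.046],[-1.1,0,0],0],[[0,-0.352,0.051],[-1.2,0,0],0],[[0,-0.386,0.056],[-1.3,0,0],0],[[0,-0.42,0.061],[-1.4,0,0],0],[[0,-0.452,0.066],[-1.5,0,0],0],[[0,-0.482,0.07],[-1.5,0,0],0],[[0,-0.506,0.074],[-1.5,0,0],0],[[0,-0.52,0.076],[-1.5,0,0],0],[[0,-0.526,0.0766],[-1.5,0,0],0]]}}

```text
clock: 9.65
tool_pos: [0.4224, -0.2352, 0.2459]
orientation: [56.5, 89.9, 38.3]
force: [-0.6, -0.5, -1.4]
opening: 0.0274
```

Call:
{"api": "drive_tool", "payload": {"plan": [[[0,0,0],[0,0,0],0],[[0,0,0],[0,0,0],0],[[0,0,0],[0,0,0],0],[[0,0,0],[0,0,0],0]]}}

```text
clock: 9.98
tool_pos: [0.4223, -0.2346, 0.2461]
orientation: [54.2, 89.8, 36.0]
force: [0.0, 0.0, -0.9]
opening: 0.0275
```

```bash
python3 - <<'E'
from h import *
d=np.array([-.951,.309,0]);seat=np.array([.5055,-.259,.196])
T=seat+d*.085;T[2]=.2476
to(T,-18)
im={n:ctrl.snapshot(n) for n in C};X={}
for k in("slot_top","hook_seat","hook","magnifier","stand"):
  r={n:ctrl.landmark_of(n,k)[:1] for n in C}
  print(k,[(np.round(q['pixel'],1).tolist(),round(q['confidence'],2)) for n in C for q in r[n]],tri(r['scene'][0]['pixel'],r['top'][0]['pixel']).round(4) if all(r.values()) else '')
p,_=axes()
M=Ro.from_euler('z',-18,degrees=True).as_matrix()
O=p-[0,0,.1574]
pts=[O+M@np.array(v) for v in[[.0045,-.014,.19],[.0045,.014,.19],[.0045,-.008,.126],[.0045,.008,.126],[.0045,-.008,.092],[.0045,.008,.092],[.005,-.04,.062],[.005,.04,.062],[.005,-.04,0],[.005,.04,0]]]
hk=[seat+M@np.array(v) for v in[[0,0,0],[-.01,0,0],[.01,0,0],[-.024,0,.013],[.032,0,.01]]]
o=[]
for n in C:
    b=cv2.resize(im[n],None,fx=4,fy=4,interpolation=2)
    for L,col in((pts,(0,0,255)),(hk,(0,255,0))):
        for x in L:cv2.circle(b,tuple(int(v) for v in (proj(n,x)[0]+.5)*4-.5),2,col,-1)
    c=(proj(n,seat+d*.05-[0,0,.02])[0]*4).astype(int);print(n,c)
    o.append(b[c[1]-280:c[1]+280,c[0]-200:c[0]+200])
cv2.imwrite("pics/c3.png",np.hstack(o))
E
```

```text
clock 9.98 tcp [ 0.4223 -0.2346  0.2461] yaw z -18.14 tilt 0.16 F [ 0.03  0.05 -0.89] open 0.0275
shift [-0.0015  0.0025  0.0016] turn [-0.14  0.1  -0.13]
slot_top [([213.0, 154.0], 0.87)] 
hook_seat [([187.0, 177.9], 0.53), ([491.0, 274.3], 0.59)] [ 0.5021 -0.262   0.2026]
hook [([190.2, 178.9], 0.55), ([489.2, 274.4], 0.53)] [ 0.5015 -0.2582  0.2009]
magnifier [([226.4, 208.0], 0.79), ([311.4, 316.0], 0.25)] [ 0.4539 -0.0754  0.1107]
stand [([200.8, 264.4], 0.55), ([453.5, 271.5], 0.89)] [ 0.5176 -0.263   0.0022]
scene [831 716]
top [1902 1205]
```

View pics/c3.png

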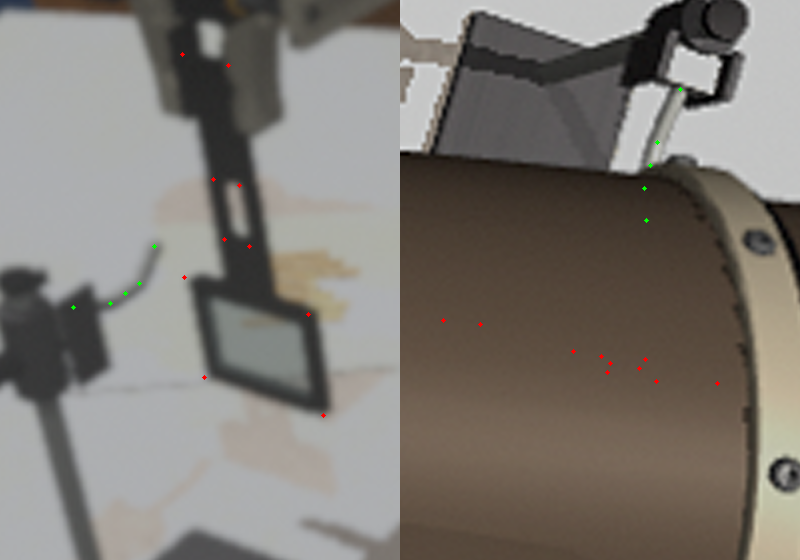

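In the scene crop the hook model points (green) lie on the real bar, with its tip at about (156,245). The magnifier hangs upright in the jaws. Its frame corners are at about (192,278), (315,308), (208,375) and (327,410), some 1–2 px right of my prediction. The top view of the magnifier is blocked by the arm. I'll fit the in-hand offset.

```bash
python3 - <<'E'
from h import *
p,_=axes();M=Ro.from_euler('z',-18.1,degrees=True).as_matrix()
im=np.array([(192,278),(315,308),(208,375),(327,410)],float);px=(im+[831-200,716-280]+.5)/4-.5
V=np.array([[.005,-.04,.062],[.005,.04,.062],[.005,-.04,0],[.005,.04,0]])-[0,0,.1574]
def f(v,w):
    A=V@Ro.from_euler('y',v[3]).as_matrix().T+v[:3]
    return np.r_[(proj("scene",p+A@M.T)-px).ravel()*[1],np.array(v)/w]
for w in([.003,.0005,.003,.03],[.003,.003,.003,.03],[.003,.0005,.003,.003]):
    r=least_squares(f,[0,0,0,0],args=(np.array(w),),x_scale=[.001,.001,.001,.01]);print((r.x[:3]*1e3).round(2),np.degrees(r.x[3]).round(2),r.fun[:8].round(2))
E
```

```text
[-2.25  0.06  0.02] 0.64 [-0.69 -0.82 -0.73  0.76  0.42 -0.33  0.37  0.5 ]
[-1.84  1.01  0.67] 0.45 [-0.61 -0.84 -0.61  0.76  0.43 -0.26  0.43  0.59]
[-3.33  0.09  0.1 ] 0.02 [-0.67 -0.88 -0.71  0.7   0.23 -0.23  0.19  0.61]
```

Call:
{"api": "drive_tool", "payload": {"plan": [[[-0.001,0.001,0.003],[0,0,0],0],[[-0.002,0.002,0.008],[0,0,0],0],[[-0.002,0.002,0.014],[0,0,0],0],[[-0.002,0.002,0.02],[0,0,0],0],[[-0.002,0.002,0.026],[0,0,0],0],[[-0.002,0.002,0.032],[0,0,0],0],[[-0.002,0.002,0.038],[0,0,0],0],[[-0.002,0.002,0.044],[0,0,0],0],[[-0.002,0.002,0.049],[0,0,0],0],[[-0.002,0.002,0.052],[0,0,0],0],[[-0.002,0.002,0.052],[0,0,0],0],[[-0.002,0.002,0.052],[0,0,0],0]]}}

```text
clock: 11.58
tool_pos: [0.4724, -0.2495, 0.2478]
orientation: [67.8, 89.9, 49.6]
force: [-0.3, 0.2, -1.4]
opening: 0.0276
```

```bash
cat > look.py <<'E'
from h import *
import sys
seat=np.array([.5055,-.259,.196+float(sys.argv[2])]);d=np.array([-.951,.309,0])
to(seat+d*-.0025+[0,0,.0514],-18)
s=ctrl.snapshot("scene");p,R=axes();M=Ro.from_euler('z',-18.1,degrees=True).as_matrix()
O=p-[0,0,.1574]+M@np.array([-.0025,0,0])
sl=[O+M@np.array(v) for v in[[x,y,z] for x in(.0045,-.0045) for y in(-.008,.008) for z in(.092,.126)]]
hk=[seat+M@np.array(v) for v in[[0,0,0],[-.01,0,0],[.01,0,0],[-.024,0,.013],[.032,0,.01]]]
b=cv2.resize(s,None,fx=6,fy=6,interpolation=2)
for L,col in((sl,(0,0,255)),(hk,(0,255,0))):
    for x in L:cv2.circle(b,tuple(int(v) for v in (proj("scene",x)[0]+.5)*6-.5),2,col,-1)
c=(proj("scene",seat)[0]*6).astype(int);cv2.imwrite(sys.argv[1],b[c[1]-300:c[1]+300,c[0]-250:c[0]+350])
for k in("slot_top","hook_seat","hook"):
    print(k,[(np.round(q['pixel'],1).tolist(),round(q['confidence'],2)) for q in ctrl.landmark_of("scene",k)[:1]])
print("pred",proj("scene",[O+[0,0,.126],seat,seat+d*.006]).round(1).tolist())
E
python3 look.py pics/s4.png 0
```

```text
clock 11.58 tcp [ 0.4724 -0.2495  0.2478] yaw z -18.19 tilt 0.13 F [-0.31  0.18 -1.36] open 0.0276
shift [0.0004 0.0014 0.0369] turn [-0.19  0.05 -0.12]
slot_top [([195.9, 165.1], 0.8)]
hook_seat [([185.5, 179.2], 0.61)]
hook [([190.5, 180.7], 0.54)]
pred [[199.4, 163.5], [188.7, 182.1], [190.9, 180.6]]
```

View pics/s4.png

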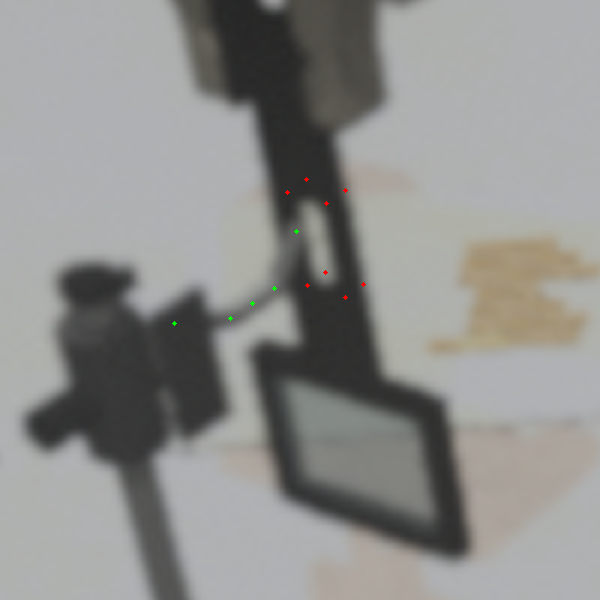

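The slot's see-through gap is at about x 300–335, y 200–285, and the hook tip at about (297,231) is still just on the post side of the handle. Height is good. Laterally the tool should move about 2.5 mm further along tool +y, so I'll do that and enter partway.

Call:
{"api": "drive_tool", "payload": {"plan": [[[0,0.001,0],[0,0,0],0],[[0,0.0025,0],[0,0,0],0],[[0,0.0025,0.002],[0,0,0],0],[[0,0.0025,0.005],[0,0,0],0],[[0,0.0025,0.008],[0,0,0],0],[[0,0.0025,0.011],[0,0,0],0],[[0,0.0025,0.014],[0,0,0],0],[[0,0.0025,0.017],[0,0,0],0],[[0,0.0025,0.019],[0,0,0],0],[[0,0.0025,0.02],[0,0,0],0],[[0,0.0025,0.02],[0,0,0],0]]}}

```text
clock: 12.7
tool_pos: [0.4922, -0.2534, 0.248]
orientation: [60.2, 89.9, 42.0]
force: [-0.1, -0.3, -1.2]
opening: 0.0279
```

```bash
python3 look.py pics/s5.png 0
```

```text
clock 12.7 tcp [ 0.4922 -0.2534  0.248 ] yaw z -18.18 tilt 0.14 F [-0.13 -0.34 -1.21] open 0.0279
shift [ 0.0006 -0.0012  0.0169] turn [-0.18  0.07 -0.12]
slot_top [([195.0, 170.0], 0.55)]
hook_seat [([187.9, 180.9], 0.61)]
hook [([190.3, 176.0], 0.42)]
pred [[193.3, 168.4], [188.7, 182.1], [190.9, 180.6]]
```

View pics/s5.png

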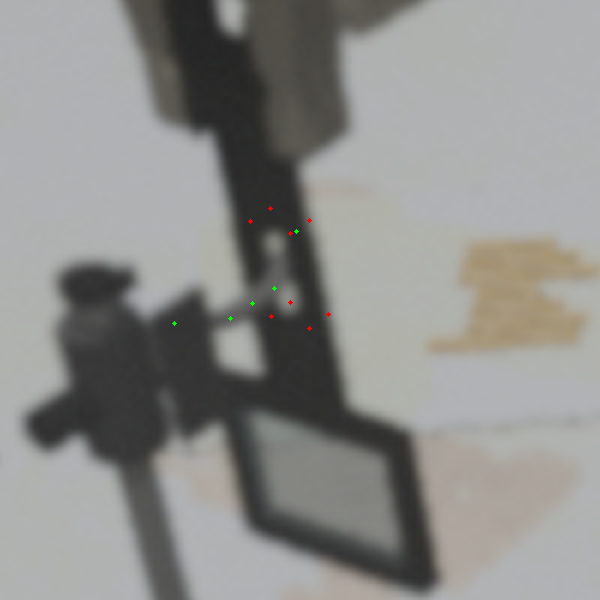

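The bar now passes through the slot, with light gaps at (275,240) and (290,300), and there is no contact force. I'll go on to above the seat, then lower.

Call:
{"api": "drive_tool", "payload": {"plan": [[[0,0,0.003],[0,0,0],0],[[0,0,0.006],[0,0,0],0],[[0,0,0.009],[0,0,0],0],[[0,0,0.012],[0,0,0],0],[[0,0,0.015],[0,0,0],0],[[0,0,0.017],[0,0,0],0],[[0.002,0,0.017],[0,0,0],0],[[0.004,0,0.017],[0,0,0],0],[[0.006,0,0.017],[0,0,0],0],[[0.008,0,0.017],[0,0,0],0],[[0.01,0,0.017],[0,0,0],0],[[0.012,0,0.017],[0,0,0],0],[[0.012,0,0.017],[0,0,0],0],[[0.012,0,0.017],[0,0,0],0]]}}

```text
clock: 14.07
tool_pos: [0.508, -0.2586, 0.2361]
orientation: [58.4, 89.9, 40.2]
force: [0.6, -0.8, -0.9]
opening: 0.0277
```

```bash
python3 look.py pics/s6.png 0
```

```text
clock 14.07 tcp [ 0.508  -0.2586  0.2361] yaw z -18.18 tilt 0.14 F [ 0.62 -0.83 -0.91] open 0.0277
shift [-0.0113 -0.0011  0.0003] turn [-0.18  0.07 -0.12]
slot_top [([188.0, 179.5], 0.98)]
hook_seat [([189.2, 178.1], 0.64)]
hook [([190.0, 179.6], 0.55)]
pred [[188.3, 178.1], [188.7, 182.1], [190.9, 180.6]]
```

View pics/s6.png

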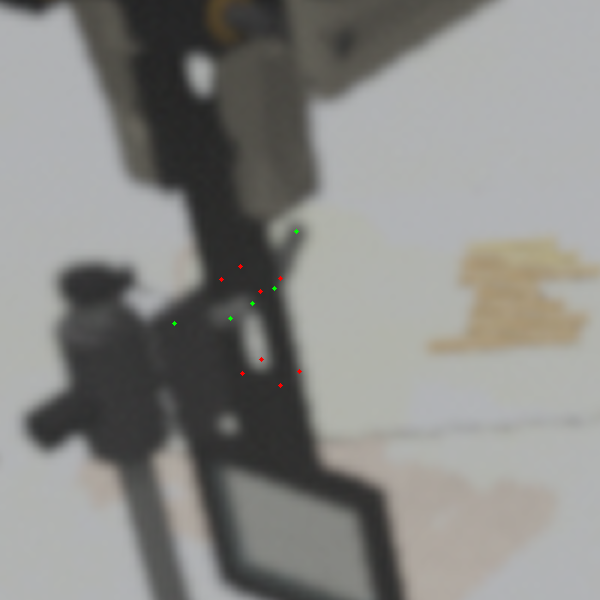

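The hook tip shows on the outer side at (300,230), so the handle is threaded over the seat with its slot top about 7 mm above. I'll lower it gently.

Call:
{"api": "drive_tool", "payload": {"plan": [[[0.001,0,0],[0,0,0],0],[[0.002,0,0],[0,0,0],0],[[0.003,0,0],[0,0,0],0],[[0.004,0,0],[0,0,0],0],[[0.005,0,0],[0,0,0],0],[[0.005,0,0],[0,0,0],0]]}}

```text
clock: 14.77
tool_pos: [0.5082, -0.2586, 0.2315]
orientation: [47.0, 89.8, 28.9]
force: [-1.3, 0.1, 0.9]
opening: 0.0275
```

Call:
{"api": "drive_tool", "payload": {"plan": [[[0.0005,0,0],[0,0,0],0],[[0.001,0,0],[0,0,0],0],[[0.0015,0,0],[0,0,0],0],[[0.002,0,0],[0,0,0],0]]}}

```text
clock: 15.1
tool_pos: [0.5082, -0.2587, 0.2297]
orientation: [42.3, 89.8, 24.2]
force: [-1.1, 1.6, 3.4]
opening: 0.0277
```

Call:
{"api": "drive_tool", "payload": {"plan": [[[0.0005,0,0],[0,0,0],0],[[0.001,0,0],[0,0,0],0],[[0.0015,0,0],[0,0,0],0],[[0.002,0,0],[0,0,0],0]]}}

```text
clock: 15.43
tool_pos: [0.5082, -0.2587, 0.2277]
orientation: [41.7, 89.8, 23.5]
force: [-1.1, 1.0, 2.8]
opening: 0.0277
```

Call:
{"api": "drive_tool", "payload": {"plan": [[[0.0005,0,0],[0,0,0],0],[[0.001,0,0],[0,0,0],0],[[0.0015,0,0],[0,0,0],0]]}}

```text
clock: 15.68
tool_pos: [0.5082, -0.2587, 0.2261]
orientation: [42.7, 89.8, 24.5]
force: [-1.8, 1.3, 3.5]
opening: 0.0273
```

Call:
{"api": "drive_tool", "payload": {"plan": [[[0.0005,0,0],[0,0,0],0],[[0.001,0,0],[0,0,0],0],[[0.0015,0,0],[0,0,0],0]]}}

```text
clock: 15.93
tool_pos: [0.5082, -0.2587, 0.2246]
orientation: [42.6, 89.8, 24.4]
force: [-1.1, 1.0, 2.8]
opening: 0.0274
```

Call:
{"api": "drive_tool", "payload": {"plan": [[[0.0005,0,0],[0,0,0],0],[[0.001,0,0],[0,0,0],0]]}}

```text
clock: 16.1
tool_pos: [0.5082, -0.2587, 0.2235]
orientation: [43.0, 89.8, 24.8]
force: [-1.1, 1.1, 3.5]
opening: 0.0279
```

Call:
{"api": "drive_tool", "payload": {"plan": [[[0.0005,0,0],[0,0,0],0],[[0.001,0,0],[0,0,0],0]]}}

```text
clock: 16.27
tool_pos: [0.5082, -0.2587, 0.2224]
orientation: [43.2, 89.8, 25.0]
force: [-1.3, 1.2, 4.1]
opening: 0.0273
```

Call:
{"api": "drive_tool", "payload": {"plan": [[[0.0005,0,0],[0,0,0],0],[[0.001,0,0],[0,0,0],0]]}}

```text
clock: 16.43
tool_pos: [0.5082, -0.2587, 0.2213]
orientation: [43.5, 89.8, 25.3]
force: [-0.8, 2.2, 3.3]
opening: 0.0277
```

```bash
python3 look.py pics/s7.png -.008
```

```text
clock 16.43 tcp [ 0.5082 -0.2587  0.2213] yaw z -18.17 tilt 0.17 F [-0.81  2.24  3.25] open 0.0277
shift [-0.0181 -0.0011  0.0001] turn [-0.17  0.12 -0.12]
slot_top [([187.0, 187.2], 0.76)]
hook_seat [([188.0, 185.4], 0.41)]
hook [([189.3, 183.4], 0.58)]
pred [[189.8, 185.1], [189.5, 185.8], [191.7, 184.3]]
```

Call:
{"api": "drive_tool", "payload": {"plan": [[[0.0005,0,0],[0,0,0],0],[[0.001,0,0],[0,0,0],0]]}}

```text
clock: 16.8
tool_pos: [0.5082, -0.2587, 0.2203]
orientation: [43.9, 89.8, 25.7]
force: [-2.1, 1.7, 3.6]
opening: 0.0274
```

Call:
{"api": "drive_tool", "payload": {"plan": [[[0.0005,0,0],[0,0,0],0],[[0.001,0,0],[0,0,0],0]]}}

```text
clock: 16.97
tool_pos: [0.5082, -0.2587, 0.2193]
orientation: [43.2, 89.8, 25.0]
force: [-1.8, 0.9, 3.0]
opening: 0.028
```

Call:
{"api": "drive_tool", "payload": {"plan": [[[0.0005,0,0],[0,0,0],0],[[0.001,0,0],[0,0,0],0]]}}

```text
clock: 17.13
tool_pos: [0.5082, -0.2587, 0.2183]
orientation: [42.5, 89.8, 24.3]
force: [-1.2, 0.7, 3.7]
opening: 0.0278
```

Call:
{"api": "drive_tool", "payload": {"plan": [[[0.0005,0,0],[0,0,0],0],[[0.001,0,0],[0,0,0],0]]}}

```text
clock: 17.3
tool_pos: [0.5082, -0.2587, 0.2172]
orientation: [42.4, 89.8, 24.2]
force: [-1.3, 0.3, 4.1]
opening: 0.028
```

Call:
{"api": "drive_tool", "payload": {"plan": [[[0.0005,0,0],[0,0,0],0],[[0.001,0,0],[0,0,0],0]]}}

```text
clock: 17.47
tool_pos: [0.5082, -0.2587, 0.2161]
orientation: [44.0, 89.8, 25.8]
force: [-0.2, 0.5, 2.8]
opening: 0.0278
```

Call:
{"api": "drive_tool", "payload": {"plan": [[[0.0005,0,0],[0,0,0],0],[[0.001,0,0],[0,0,0],0]]}}

```text
clock: 17.63
tool_pos: [0.5082, -0.2587, 0.2151]
orientation: [43.3, 89.8, 25.1]
force: [-0.7, 1.1, 4.0]
opening: 0.0277
```

Call:
{"api": "drive_tool", "payload": {"plan": [[[0.0005,0,0],[0,0,0],0],[[0.001,0,0],[0,0,0],0]]}}

```text
clock: 17.8
tool_pos: [0.5083, -0.2587, 0.2144]
orientation: [37.1, 89.8, 18.9]
force: [-2.3, 2.9, 9.4]
opening: 0.0277
```

```bash
python3 look.py pics/s8.png -.016
```

```text
clock 17.8 tcp [ 0.5083 -0.2587  0.2144] yaw z -18.17 tilt 0.18 F [-2.29  2.89  9.4 ] open 0.0277
shift [-0.017  -0.0011 -0.0001] turn [-0.17  0.14 -0.11]
slot_top [([189.6, 188.2], 0.61)]
hook_seat [([192.3, 189.0], 0.59)]
hook [([446.3, 362.4], 0.65)]
pred [[190.4, 188.2], [190.3, 189.4], [192.5, 187.9]]
```

View pics/s8.png

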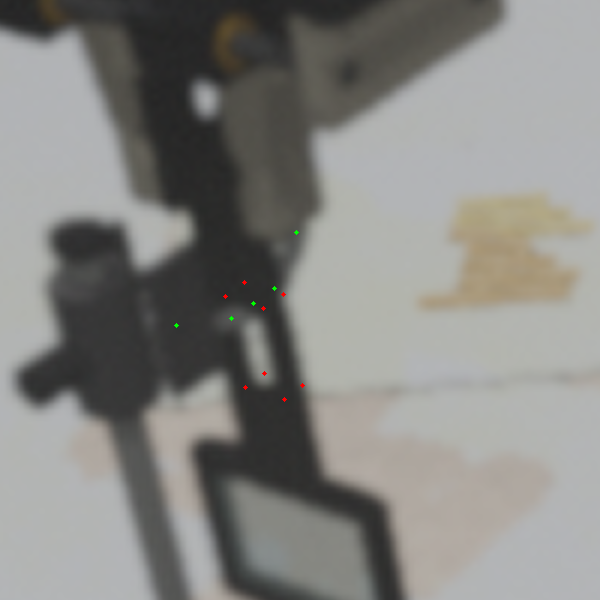

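Stop reached: about 10.6 N of pull (9.4 N plus the 1.2 N weight). The slot sits on the bar at the seat and the hook is about 16 mm down. Holding there.

Call:
{"api": "drive_tool", "payload": {"plan": [[[0.0003,0,0],[0,0,0],0],[[0.0003,0,0],[0,0,0],0],[[0.0003,0,0],[0,0,0],0]]}}

```text
clock: 18.25
tool_pos: [0.5083, -0.2587, 0.2145]
orientation: [34.4, 89.8, 16.2]
force: [-1.5, 1.4, 6.4]
opening: 0.0277
```

Call:
{"api": "drive_tool", "payload": {"plan": [[[0.0006,0,0],[0,0,0],0],[[0.0007,0,0],[0,0,0],0],[[0.0007,0,0],[0,0,0],0]]}}

```text
clock: 18.5
tool_pos: [0.5083, -0.2587, 0.2144]
orientation: [28.7, 89.8, 10.5]
force: [-2.5, 2.1, 8.4]
opening: 0.0278
```

Call:
{"api": "drive_tool", "payload": {"plan": [[[0.0008,0,0],[0,0,0],0],[[0.0008,0,0],[0,0,0],0],[[0.0008,0,0],[0,0,0],0],[[0.0008,0,0],[0,0,0],0],[[0.0008,0,0],[0,0,0],0],[[0.0008,0,0],[0,0,0],0]]}}

```text
clock: 19.0
tool_pos: [0.5083, -0.2587, 0.2144]
orientation: [23.3, 89.8, 5.2]
force: [-2.5, 3.2, 8.0]
opening: 0.028
```

Call:
{"api": "drive_tool", "payload": {"plan": [[[0.001,0,0],[0,0,0],0],[[0.0011,0,0],[0,0,0],0],[[0.0011,0,0],[0,0,0],0],[[0.0011,0,0],[0,0,0],0],[[0.0011,0,0],[0,0,0],0],[[0.0011,0,0],[0,0,0],0],[[0.0011,0,0],[0,0,0],0],[[0.0011,0,0],[0,0,0],0]]}}

```text
clock: 19.67
tool_pos: [0.5084, -0.2588, 0.2144]
orientation: [18.5, 89.7, 0.4]
force: [-3.3, 3.3, 9.8]
opening: 0.0278
```

Call:
{"api": "drive_tool", "payload": {"plan": [[[0,0,0],[0,0,0],0],[[-0.0004,0,0],[0,0,0],0],[[-0.0006,0,0],[0,0,0],0],[[-0.0006,0,-0.001],[0,0,0],0],[[-0.0006,0,-0.002],[0,0,0],0],[[-0.0006,0,-0.002],[0,0,0],0]]}}

```text
clock: 20.17
tool_pos: [0.5065, -0.2582, 0.2147]
orientation: [18.3, 89.7, 0.1]
force: [0.4, 0.1, -0.3]
opening: 0.0282
```

```bash
python3 look.py pics/s9.png -.016; python3 -c "
from h import *
print(ctrl.get_obs()['moment'])"
```

```text
clock 20.17 tcp [ 0.5065 -0.2582  0.2147] yaw z -18.12 tilt 0.28 F [ 0.41  0.11 -0.32] open 0.0282
shift [-0.0167 -0.0011  0.0019] turn [-0.12  0.27 -0.09]
slot_top [([189.5, 190.1], 0.61)]
hook_seat [([189.5, 186.0], 0.61)]
hook [([191.7, 184.6], 0.43)]
pred [[191.1, 187.6], [190.3, 189.4], [192.5, 187.9]]
[-0.08221101 -0.1186374  -0.0470749 ]
```

Call:
{"api": "drive_tool", "payload": {"plan": [[[0,0,0],[0,0,0],0.33],[[0,0,0],[0,0,0],0.35],[[0,0,0],[0,0,0],0.38],[[0,0,0],[0,0,0],0.42],[[0,0,0],[0,0,0],0.5],[[0,0,0],[0,0,0],0.6],[[0,0,0],[0,0,0],0.7],[[0,0,0],[0,0,0],0.7],[[0,0,0],[0,0,0],0.7],[[0,0,0],[0,0,0],0.7],[[0,0,0],[0,0,0],0.7],[[0,0,0],[0,0,0],0.7]]}}

```text
clock: 21.37
tool_pos: [0.5064, -0.2581, 0.2148]
orientation: [19.1, 89.7, 1.0]
force: [-0.3, -0.3, -0.0]
opening: 0.0615
```

```bash
python3 look.py pics/s10.png -.016
```

```text
clock 21.37 tcp [ 0.5064 -0.2581  0.2148] yaw z -18.12 tilt 0.26 F [-0.32 -0.35 -0.03] open 0.0615
shift [-0.0166 -0.0011  0.002 ] turn [-0.12  0.25 -0.09]
slot_top [([191.5, 185.5], 0.67)]
hook_seat [([190.4, 189.9], 0.5)]
hook [([190.4, 187.3], 0.53)]
pred [[191.1, 187.6], [190.3, 189.4], [192.5, 187.9]]
```

View pics/s10.png

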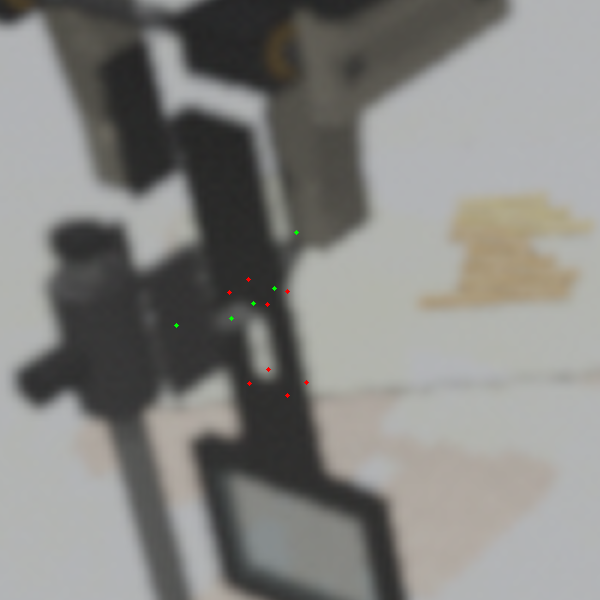

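The fingers are clear on both sides (one edge at about 170, the other at about 290) and the handle hangs upright on the hook. I'll open fully and retreat straight up.

Call:
{"api": "drive_tool", "payload": {"plan": [[[0,0,0],[0,0,0],1],[[0,0,0],[0,0,0],1],[[0,0,0],[0,0,0],1],[[0,0,0],[0,0,0],1],[[-0.005,0,0],[0,0,0],1],[[-0.012,0,0],[0,0,0],1],[[-0.02,0,0],[0,0,0],1],[[-0.03,0,0],[0,0,0],1],[[-0.04,0,0],[0,0,0],1],[[-0.05,0,0],[0,0,0],1],[[-0.062,0,0],[0,0,0],1],[[-0.075,0,0],[0,0,0],1],[[-0.088,0,0],[0,0,0],1],[[-0.1,0,0],[0,0,0],1],[[-0.11,0,0],[0,0,0],1],[[-0.12,0,0],[0,0,0],1],[[-0.13,0,0],[0,0,0],1],[[-0.13,0,0],[0,0,0],1],[[-0.13,0,0],[0,0,0],1],[[-0.13,0,0],[0,0,0],1]]}}

```text
clock: 23.23
tool_pos: [0.5056, -0.258, 0.3441]
orientation: [27.3, 89.8, 9.2]
force: [0.3, -0.4, 0.5]
opening: 0.0878
```

Call:
{"api": "drive_tool", "payload": {"plan": [[[0,0,-0.02],[0,0,0],1],[[0,0,-0.05],[0,0,0],1],[[0,0,-0.06],[0,0,0],1],[[0,0,-0.06],[0,0,0],1],[[0,0,-0.06],[0,0,0],1],[[0,0,-0.06],[0,0,0],1],[[0,0,-0.06],[0,0,0],1],[[0,0,-0.06],[0,0,0],1],[[0,0,-0.06],[0,0,0],1],[[0,0,-0.06],[0,0,0],1],[[0,0,-0.06],[0,0,0],1],[[0,0,-0.06],[0,0,0],1]]}}

```text
clock: 24.23
tool_pos: [0.4487, -0.2393, 0.3438]
orientation: [28.5, 89.8, 10.3]
force: [0.2, -0.2, 0.8]
opening: 0.0875
```

```bash
python3 look.py pics/s11.png -.016; python3 - <<'E'
from h import *
a=ctrl.snapshot("scene");import time
b=[ctrl.snapshot("scene") for _ in range(6)][-1]
print("diff near hook",cv2.absdiff(a,b)[150:260,150:250].mean().round(2),cv2.absdiff(a,b)[300:400,300:400].mean().round(2))
for k in("slot_top","hook_seat"):
  r={}
  ctrl.snapshot("top")
  for n in C:
    q=ctrl.landmark_of(n,k)
    if q:r[n]=q[0]['pixel']
  print(k,r,tri(r["scene"],r["top"]).round(4) if len(r)>1 else '')
E
```

```text
clock 24.23 tcp [ 0.4487 -0.2393  0.3438] yaw z -18.13 tilt 0.2 F [ 0.24 -0.19  0.76] open 0.0875
shift [ 0.1126 -0.0012  0.0623] turn [-0.13  0.18 -0.1 ]
slot_top [([191.5, 190.6], 0.7)]
hook_seat [([190.6, 187.2], 0.57)]
hook [([190.0, 187.9], 0.38)]
pred [[200.5, 110.5], [190.3, 189.4], [192.5, 187.9]]
diff near hook 0.45 0.48
slot_top {'scene': [191.4, 190.0], 'top': [311.9, 312.4]} [ 0.4693 -0.0996  0.1532]
hook_seat {'scene': [187.5, 189.0]}
```

View pics/s11.png

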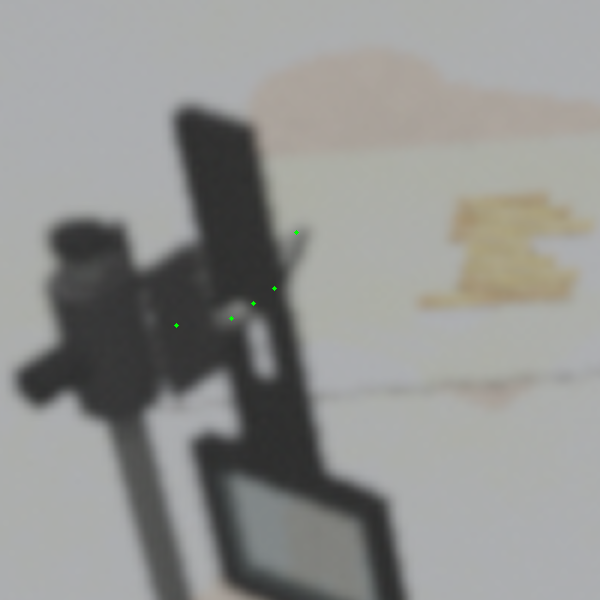

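The magnifier hangs upright and still in the bend of the hook, with the gripper well clear. I'm handing the job in.

```bash
python3 -c "
from plant import ctrl
print(ctrl.close_job())"
```

```text
the job is handed in; nothing more can be done
None
```

The magnifier is hanging by its slot in the bend of the hook, and I handed the job in at about 25 s; no verdict was reported.

- **Lift and threading:** I lifted it straight out of the cradle by 84 mm. The slot went over the hook with no contact force.
- **Tug:** The hook slid down about 16 mm at roughly 4–5 N, then reached its stop. I held the pull for about 1.9 s. It started near 10.6 N, sagged to about 7.6 N, and was back at about 9–11 N for the last 1.2 s. These are end-of-move wrist readings with the 1.2 N weight added.
- **Release:** I eased the pull off to light contact, opened the fingers, and retreated up and back.
- **Last checks:**
  - The picture shows the magnifier upright in the bend, with the hook down and the gripper clear.
  - Frames 0.3 s apart differed only by image noise, so it is still.
  - In the scene camera, the detected slot top and hook seat agree to within about 4 px.
- **Failed or not checked:**
  - The top camera could not confirm the final position, because the arm likely blocked it. Its one slot detection was false and the hook seat was not found.
  - I did not re-measure the bystanders. The lowest part of the magnifier passed about 90 mm above the bench, and the jars and dish under that path are at most 55 mm high.

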